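# Set up the key-desk flag and hold its ticket clip open

## Robot

A 7-joint arm with a two-finger parallel gripper is mounted at the origin on the work surface. World frame = base frame: x ahead of the robot, y to its left, z up, the work surface at z = 0. Lengths are in m, angles in degrees, forces in N, time in s.
With the tool pointing down it reaches from about 0.425 to 0.875 m from the base axis. Payload 4.7 kg.
Tool frame: the origin (TCP) lies at the centre of the arm's flange, where the gripper is bolted on; the fingertips stand 182 mm ahead of it and the grasp point (between the pads) lies 164 mm ahead of it; z points along the fingers, x is the direction in which the jaws open and shut, and the axes are right-handed (so a half turn about z gives the same grasp; the last joint's range is limited). The gripper opens to 87 mm and grips with 3 to 60 N. Pads are 19 mm wide; open, the fingers measure 117 mm over their backs; the gripper's body (75 mm by 190 mm) begins 51 mm behind the grasp point.
Start: joints at [75.751, 18.392, -4.016, 83.108, 1.295, 78.541, -3.26], TCP at [0.169, -0.628, 0.405] pointing down, gripper open.
Joint ranges: [-163.93, 163.93], [-17.29, 119.83], [-79.2, 71.16], [3.27, 140.29], [-89.18, 269.18], [5.43, 117.66], [-154.24, 154.24]. Speed limits (degrees/s): [147.25, 147.25, 180, 180, 180, 180, 180].

## Interface

Orientations are given as [roll, pitch, yaw] about the fixed x, y, z axes, in that order (R = Rz(yaw) Ry(pitch) Rx(roll)).
In Python, from cell import env gives the robot as it stands. The module is installed in compiled form; this text tells all that it offers.
- The arm moves only by the tool carry_out, never from a script. Its argument "increments" is a list of rows, each a list of 5 numbers: the shift along the world's x, y, z in m, then the turn about the world's z in degrees, then the gripper's target within -1 to 1 (shut at 1, half-way at 0, fully open at -1). In form: [[dx, dy, dz, spin, jaw], ...]. A call has 1 to 20 rows; each row is the pose to reach, as a shift and turn from the pose commanded when the call began; what a row does not reach only later rows make up. A row lasts 1/10 s, in which the tool goes at most 50 mm and 8.59 degrees, less where a joint would pass 70% of its speed; a pose out of reach is approached as far as the arm can. A call with a gripper value outside its range is refused whole. The fingers move at their own pace and stop on an object; "grip_force" is the grip in N (left out, the last holds). Time passes only in rows, so rows that repeat a pose let the fingers close. It gives the time, the measured TCP pose, the force and the opening at its end, in the units of the state.
- env.get_obs(): the state, without advancing time (a new reading comes with each control period).
- env.read_camera(name): name is "side" or "top" or "wrist"; returns (picture, depth): 420x560x3 uint8, red, green, blue; 420x560 float32, m along the optical axis (not along the pixel's ray), 0 where there is no reading.
- env.get_calibration(name): a dict with "K" (3x3 intrinsics, pixels), "camera_from_world" (4x4, takes a point from world to camera coordinates); the wrist camera has in their place "T_tool_cam" (4x4, takes a point from camera to tool coordinates, whose origin is the TCP and whose axes are the tool frame's). Camera axes: x right, y down, z forward; pixel columns grow to the right and rows downward; lengths in m; the calibration is good to about 2 mm. A picture is of the moment at which its call begins: read the wrist's pose just before it. get_calibration takes no time and is no camera call.
- env.sign_off(): hands the job in, once; it reports no verdict.
The state is a dict: "time_s": time; "qpos": joint angles; "joint_velocities": joint speeds; "effort": joint torques, N m; "tool_pos": TCP position; "tool_rot": TCP orientation; "force": force on the tool from outside, world axes, zero at the start; "wrist_torque": the same for the moment, N m; "grip_width": finger opening in m.
Only numpy, scipy, OpenCV 4.12 (cv2) and the standard library are available. Lean on these libraries where they do the work, as an engineer would, in place of code of your own. Each camera call takes 0.05 s, during which the arm holds its last target.

## Task

Get the yellow card flag ready for a new ticket: push its metal sleeve fully down onto the steel post of the dark stand and let go of it, then squeeze the levers of the blue spring clip, take it off the white parking panel and bring it gaping over the top edge of the yellow card, well in from the card's side ends, its jaws wide open and about 20 mm down either side. Finish holding it there, squeezed open and clear of the card, so that a ticket could be slid in; do not let go. Leave the other things on the counter where they are and do not knock the flag over.

Things in the scene. Friction and masses are not known exactly. Their poses are not given: they have to be found in the camera images.
- sleeve_mid (a point): axis of the loose flag's upright aluminium sleeve, half-way up (47.5 mm above its underside). Sleeve 26 mm across, 95 mm tall, bore 18.5 mm open at both ends, foot flange 48 mm across, 6 mm thick; about 0.22 kg; stands on the counter. z up; the card sticks out along +x; y is square to the card. Grasp near the sleeve's top, closing along y, so that the card lies between the fingers
- card_top (a point): middle of the top edge of the flag's rigid yellow card, 52 mm from the sleeve's axis. The card is 80 mm wide (12 to 92 mm from the axis), 5 mm thick, 45 to 105 mm above the flag's underside, so 10 mm higher than the sleeve. x along the edge away from the sleeve, y square to the faces (at +-2.5 mm), z up
- spigot_tip (a point): top of the steel post, on its axis: 15 mm across, tapered tip, 45 mm tall above the flat top of its dark base (90 x 90 x 14 mm, fixed). With the sleeve fully home its foot rests on the base and sleeve_mid is 2.5 mm above this point. The flag may face any way
- rack_top (a point): middle of the top edge of the white parking panel: 90 mm long along x, 5 mm thick along y, 85 mm above the counter; grey base 100 x 70 x 12 mm, fixed. The clip starts clamped on this edge
- clip_mid (a point): middle of the loose blue spring clip (80 g) at its pivots, 6 mm above the panel's top at the start; jaws down, levers up. x along the pivots and the panel (clip 24 mm wide), y the way it opens, z up. Closed, the flat levers reach 45 mm above the pivots, 57 mm apart over their outer faces there; the jaws hang 42 mm below; its middle block reaches 6 mm below the pivots
- tip_left (a point): inner lower edge of the rubber tip of the jaw on the clip's +y side, mid-width. Fully open the two tips are 39 mm apart and 41 mm below the pivots
- tip_right (a point): the same on the clip's -y side
- jaw_left (a joint): how far the +y half of the clip is turned open, rad: 0 clamped on the panel, 0.40 fully open at a stop. Squeezing the levers together along y opens both halves alike: 3 N at first, 8 N at the stop (20 to 30 N holds it firmly). Fully open the levers are upright and parallel, 20 mm apart over their outer faces, 48 mm tall above the pivots
- jaw_right (a joint): the same for the -y half
- power_brick: beige power brick 115 x 55 x 32 mm with a green rocker switch; a bystander, to be left alone; origin at the middle of its underside
- fob_shell: glossy white fob shell 62 x 34 x 13 mm; a bystander, to be left alone; origin at the middle of its underside
- valet_key1: flat brass valet key, 61 mm long, 4 mm thick; a bystander, to be left alone; origin at the middle of its underside
- valet_key2: second brass valet key, the same; a bystander, to be left alone; origin at the middle of its underside
- spudger: black plastic spudger 143 mm long, 12 mm wide, 6 mm thick; a bystander, to be left alone; origin at the middle of its underside
- battery_tester: round chrome battery tester, 44 mm across, 19 mm high; a bystander, to be left alone; origin at the middle of its underside
Things that resemble listed ones, but are neither listed nor needed, are in the scene too. What is shaped like the part that bears sleeve_mid but turquoise is not meant.

How it is judged (in metres and radians):
On the way, in this order (a step that is already met when the one before it is completed fails the run):
1. the sleeve is fully home on the post and let go (horizontal distance between sleeve_mid and spigot_tip below 0.004 m and z of sleeve_mid in the frame of spigot_tip below 0.0055 m and angle between sleeve_mid's own z axis and vertical below 0.08 rad and contact force between the fingers and flag below 0.1 N), for 0.3 s.
2. the clip is squeezed open and lifted clear of the panel (value of joint each of jaw_left, jaw_right above 0.25 rad and contact force between the fingers and clip above 2 N and height (world z) of clip_mid above 0.145 m), for 0.2 s.
At the end, for the whole second after the job is handed in: Sleeve home on the post (3 mm, upright), not held; clip held by the fingers, both halves over 0.25 rad open, one tip each side of the card, 3.5 mm or more off it, 10 to 35 mm below its top edge, within 30 mm of the edge's middle, clip not touching the flag (all of step 1 and value of joint each of jaw_left, jaw_right above 0.25 rad and contact force between the fingers and clip above 2 N and z of tip_left in the frame of card_top between -0.035 and -0.01 m and x of tip_left in the frame of card_top between -0.03 and 0.03 m and z of tip_right in the frame of card_top between -0.035 and -0.01 m and x of tip_right in the frame of card_top between -0.03 and 0.03 m and ((y of tip_left in the frame of card_top above 0.006 m and y of tip_right in the frame of card_top below -0.006 m) or (y of tip_right in the frame of card_top above 0.006 m and y of tip_left in the frame of card_top below -0.006 m)) and contact force between clip and flag below 0.2 N and linear speed of flag below 0.02 m/s); the arm keeps its last pose, push and grip.
It fails at once if one of the other things on the counter is shifted by more than 30 mm (distance of any of power_brick, fob_shell, valet_key1, valet_key2, spudger, battery_tester from where it was at the start of the episode above 0.03 m).
It fails at once if the flag is knocked over (angle between sleeve_mid's own z axis and vertical above 0.7 rad).
It also fails if it takes over 69 s, if anything falls off the work surface, if the arm or the gripper's body presses on something with over 40 N, if the wrist force passes 120 N, or if a joint passes its speed limit or range.

## Working session

There is one attempt and no reset: what is moved stays moved. The work goes in short steps, Python scripts to look and compute and a tool call to move; the robot and the scene stay as the last step left them, time stands still between calls to the robot, and variables do not carry over. Pictures are saved under pics/ and viewed, and the job is handed in when it is done.

Besides the shell and the picture viewer there is one more tool, called after "Emit:" as name(argument=value, ...) on one line, values as JSON. carry_out: Moves the arm, as the interface text tells. Its arguments: {"type":"object","properties":{"increments":{"type":"array"},"grip_force":{"type":"number"}},"required":["increments"]}

```bash
mkdir -p pics; ls; cat > h.py <<'E'
import numpy as np, cv2
from cell import env
def cam(name,save):
    o=env.get_obs()
    im,d=env.read_camera(name)
    cv2.imwrite('pics/%s.png'%save,im[:,:,::-1]); np.save('pics/%s.npy'%save,d)
    return o,im,d
def Tcw(name,o=None):
    from scipy.spatial.transform import Rotation as R
    c=env.get_calibration(name)
    if 'camera_from_world' in c: return np.array(c['K']),np.linalg.inv(np.array(c['camera_from_world']))
    T=np.eye(4);T[:3,:3]=R.from_euler('xyz',o['tool_rot'],degrees=True).as_matrix();T[:3,3]=o['tool_pos']
    return np.array(c['K']),T@np.array(c['T_tool_cam'])
def cloud(name,d,o=None):
    K,T=Tcw(name,o); v,u=np.mgrid[:d.shape[0],:d.shape[1]]
    p=np.stack([(u-K[0,2])/K[0,0]*d,(v-K[1,2])/K[1,1]*d,d],-1)
    return p@T[:3,:3].T+T[:3,3]
E
python3 - <<'E'
from h import *
for n in ['side','top','wrist']:
    o,im,d=cam(n,n+'0'); P=cloud(n,d,o); np.save('pics/P_%s0.npy'%n,P)
print(env.get_obs())
for n in ['side','top']:
    K,T=Tcw(n);print(K,T)
print(env.get_calibration('wrist'))
E
```

```text
pics
{'time_s': 0.15, 'qpos': array([75.75062018, 18.4285489 , -4.01528307, 83.15934345,  1.296297  ,
       78.54107628, -3.26108453]), 'joint_velocities': array([ 0.05099229, -0.13853114,  0.04453256, -0.16435601,  0.02548657,
        0.04768431, -0.02285587]), 'effort': array([-1.55711382e-05, -4.91795146e+01, -4.04549288e-01, -3.12875640e+01,
       -6.39949297e-02,  4.05072758e-02,  9.73645297e-05]), 'tool_pos': array([ 0.16878227, -0.62754189,  0.40391674]), 'tool_rot': array([ 1.79993537e+02,  8.36795193e-02, -7.49422821e+01]), 'force': array([ 0.74490431, -0.56778241, -0.90876591]), 'wrist_torque': array([-0.00461755, -0.0232765 , -0.00750535]), 'grip_width': 0.08735387573038425}
[[538.20067131   0.         276.13909071]
 [  0.         538.20067131 213.08808116]
 [  0.           0.           1.        ]] [[-0.89157504 -0.31357397  0.32674961  0.11889885]
 [-0.45282041  0.60627025 -0.65375076  0.84464907]
 [ 0.00690065 -0.73082676 -0.68252812  0.90282072]
 [ 0.          0.          0.          1.        ]]
[[478.85735183   0.         275.9498825 ]
 [  0.         478.85735183 210.33458335]
 [  0.           0.           1.        ]] [[ 1.61001768e-03 -9.98548054e-01  5.38441415e-02  4.46391480e-01]
 [-9.99675369e-01 -2.38029840e-04  2.54774382e-02  4.14074521e-02]
 [-2.54276298e-02 -5.38676812e-02 -9.98224278e-01  1.15329088e+00]
 [ 0.00000000e+00  0.00000000e+00  0.00000000e+00  1.00000000e+00]]
{'K': array([[333.71646835,   0.        , 279.0721304 ],
       [  0.        , 333.71646835, 207.64538688],
       [  0.        ,   0.        ,   1.        ]]), 'T_tool_cam': array([[ 9.99999541e-01, -9.50453537e-04,  1.24103948e-04,
         1.36419721e-03],
       [ 8.92186710e-04,  9.70287822e-01,  2.41951951e-01,
        -6.52800328e-02],
       [-3.50380637e-04, -2.41951729e-01,  9.70288224e-01,
         2.05285886e-02],
       [ 0.00000000e+00,  0.00000000e+00,  0.00000000e+00,
         1.00000000e+00]])}
```

View pics/side0.png

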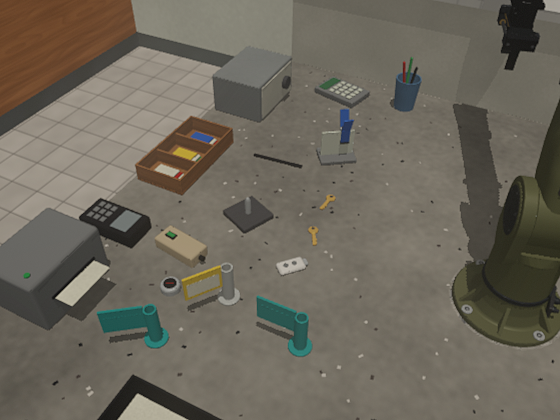

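View pics/top0.png

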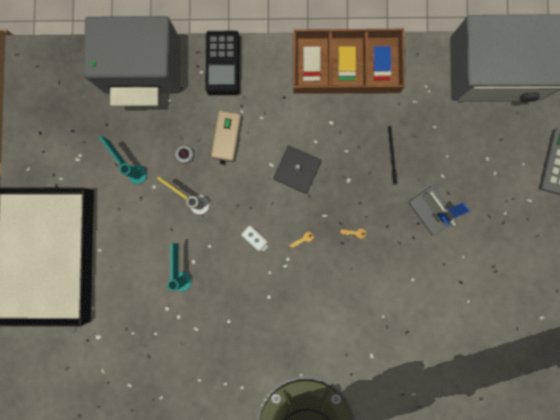

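View pics/wrist0.png

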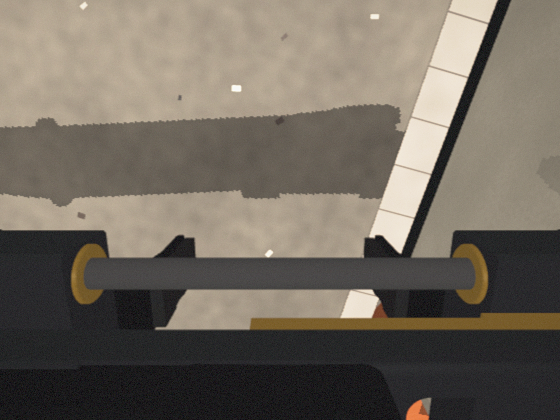

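The candidates for the flag in the top view are the yellow card with a metal sleeve at (197,202) and the turquoise flags at (135,172) and (178,282), which are excluded by colour. The only post is the dark stand at (297,168). The blue clip is on the white panel at about (443,210). Next, close crops.

```bash
python3 - <<'E'
import cv2,numpy as np
t=cv2.imread('pics/top0.png');s=cv2.imread('pics/side0.png')
f=lambda im,x,y,w,h:cv2.resize(im[y:y+h,x:x+w],(400,300),interpolation=cv2.INTER_CUBIC)
A=np.vstack([np.hstack([f(t,150,160,80,60),f(t,400,175,80,60)]),np.hstack([f(s,175,250,80,60),f(s,300,105,80,60)])])
cv2.imwrite('pics/crop0.png',A)
A=np.hstack([f(t,260,140,80,60),f(s,215,185,80,60)])
cv2.imwrite('pics/crop1.png',A)
E
```

```text
(no output)
```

View pics/crop0.png

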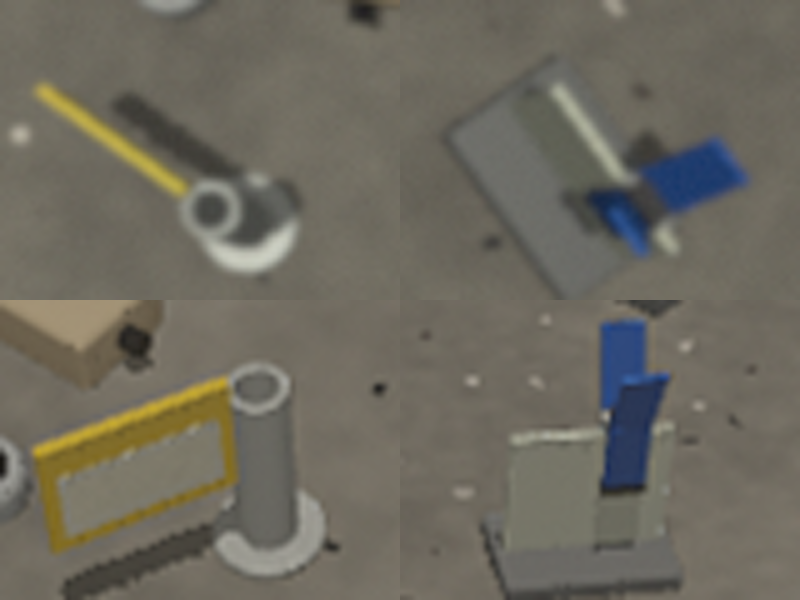

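View pics/crop1.png

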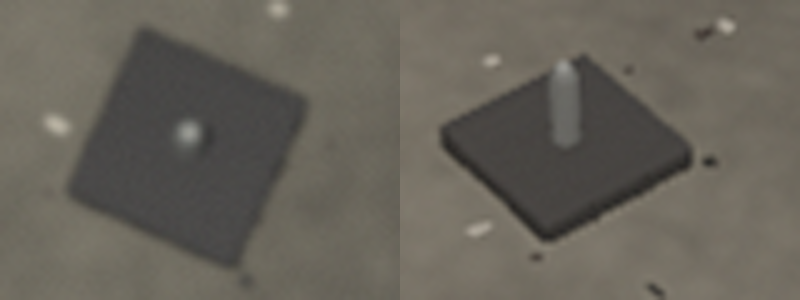

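```bash
cat >> h.py <<'E'
def ray(name,u,v,z,o=None):
    K,T=Tcw(name,o); r=T[:3,:3]@np.array([(u-K[0,2])/K[0,0],(v-K[1,2])/K[1,1],1]); c=T[:3,3]
    return c+r*(z-c[2])/r[2]
E
python3 - <<'E'
from h import *
np.set_printoptions(precision=4,suppress=True)
for l,t,s,z in [('sleeve',(192.2,202),(226.6,267.6),.095),('cardfar',(158,178),(182,340.5/1e9+340),.105),('tip',(297.6,166),(247.8,197.4),.059),('pA',(431,192.4),(323,133),.085),('pB',(455,224.6),(354.4,130.4),.085)]:
    print(l,ray('top',*t,z),ray('side',*s,z))
P=np.load('pics/P_top0.npy'); I=cv2.imread('pics/top0.png')[:,:,::-1].astype(int)
P2=np.load('pics/P_side0.npy'); I2=cv2.imread('pics/side0.png')[:,:,::-1].astype(int)
for P,I,w in [(P,I,(400,175,480,240)),(P2,I2,(300,100,380,165))]:
    m=np.zeros(I.shape[:2],bool); m[w[1]:w[3],w[0]:w[2]]=1
    b=m&(I[...,2]>I[...,0]+40)
    q=P[b]; print(len(q), q.min(0),q.max(0)); 
    for p in q[::max(1,len(q)//25)]: print(p)
E
```

```text
sleeve [0.522  0.2549 0.095 ] [0.5212 0.2572 0.095 ]
cardfar [0.5746 0.3296 0.105 ] [0.4998 0.4424 0.105 ]
tip [0.6075 0.0197 0.059 ] [0.6072 0.0187 0.059 ]
pA [ 0.544  -0.2757  0.085 ] [ 0.5409 -0.2731  0.085 ]
pB [ 0.4725 -0.3273  0.085 ] [ 0.4713 -0.323   0.085 ]
234 [ 0.4704 -0.389  -0.0025] [ 0.5216 -0.2809  0.1386]
[ 0.517  -0.3237  0.1342]
[ 0.5134 -0.3206  0.1247]
[ 0.5115 -0.318   0.12  ]
[ 0.5106 -0.332   0.1341]
[ 0.5091 -0.3228  0.1243]
[ 0.5085 -0.3123  0.0988]
[ 0.5073 -0.3247  0.1188]
[ 0.5065 -0.3114  0.095 ]
[ 0.5055 -0.3249  0.1123]
[ 0.5043 -0.3364  0.1331]
[ 0.5034 -0.3205  0.1123]
[ 0.5023 -0.3329  0.1311]
[ 0.5013 -0.3191  0.1103]
[ 0.5003 -0.3312  0.13  ]
[ 0.4995 -0.3217  0.1026]
[ 0.4984 -0.3333  0.124 ]
[ 0.4969 -0.3266  0.1129]
[ 0.4957 -0.3016  0.0912]
[ 0.4947 -0.3288  0.1127]
[ 0.4933 -0.3193  0.0965]
[ 0.4896 -0.2843  0.1315]
[ 0.4873 -0.2829  0.1356]
[ 0.4859 -0.2953  0.1168]
[ 0.4847 -0.3105  0.0899]
[ 0.4789 -0.287   0.1356]
[ 0.4747 -0.2917  0.1335]
279 [ 0.4708 -0.5514 -0.0081] [ 0.5825 -0.2813  0.1359]
[ 0.5825 -0.5514 -0.0081]
[ 0.5033 -0.3304  0.1348]
[ 0.4981 -0.3323  0.1321]
[ 0.5139 -0.3236  0.1262]
[ 0.5087 -0.3253  0.1238]
[ 0.5038 -0.3283  0.1204]
[ 0.499  -0.3314  0.1169]
[ 0.5133 -0.3179  0.1142]
[ 0.5093 -0.3234  0.1091]
[ 0.5004 -0.3139  0.1142]
[ 0.5095 -0.3173  0.1063]
[ 0.4722 -0.2944  0.131 ]
[ 0.4812 -0.2912  0.124 ]
[ 0.4817 -0.2936  0.1194]
[ 0.4828 -0.2982  0.1132]
[ 0.4775 -0.2994  0.1111]
[ 0.4895 -0.2966  0.1028]
[ 0.4803 -0.3028  0.0988]
[ 0.4924 -0.3     0.0904]
[ 0.4864 -0.3078  0.0844]
[ 0.4946 -0.3011  0.0794]
[ 0.488  -0.3071  0.0747]
[ 0.4968 -0.2935  0.0738]
[ 0.4922 -0.3059  0.0643]
[ 0.4837 -0.3065  0.0634]
[ 0.4938 -0.2966  0.0598]
```

Emit:
carry_out(increments=[[0.03,0.03,0,3,-1],[0.06,0.063,0,6,-1],[0.09,0.094,0,9,-1],[0.12,0.125,0,12,-1],[0.15,0.156,0,14,-1],[0.18,0.188,0,16,-1],[0.21,0.219,0,18,-1],[0.24,0.25,0,20,-1],[0.26,0.27,0,21,-1],[0.272,0.283,0,21,-1],[0.272,0.283,0,21,-1],[0.272,0.283,0,21,-1]])

```text
time_s: 1.35
tool_pos: [0.4403, -0.3452, 0.4045]
tool_rot: [179.9, 0.0, -53.9]
force: [-0.9, -1.1, -0.3]
grip_width: 0.0869
```

```bash
python3 - <<'E'
from h import *
o,im,d=cam('wrist','w1'); np.save('pics/P_w1.npy',cloud('wrist',d,o));print(o['time_s'],o['tool_pos'],o['tool_rot'],o['qpos'])
E
```

```text
1.35 [ 0.44034216 -0.34520548  0.40453409] [ 1.79939802e+02  1.23229253e-02 -5.39466972e+01] [ 54.12452831   8.49233881 -20.70745757  95.66140978   3.13282699
  76.43967283 -21.05850787]
```

View pics/w1.png

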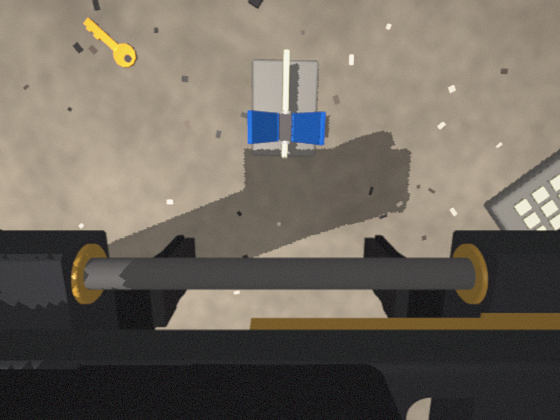

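The clip is seen from above at about (286,127), with the panel edge running from (286,50) to (285,157), aligned with the tool. Enlarging this.

```bash
python3 - <<'E'
import cv2
t=cv2.imread('pics/w1.png');cv2.imwrite('pics/w1c.png',cv2.resize(t[40:170,230:345],None,fx=4.5,fy=4.5,interpolation=cv2.INTER_CUBIC))
E
```

```text
(no output)
```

View pics/w1c.png

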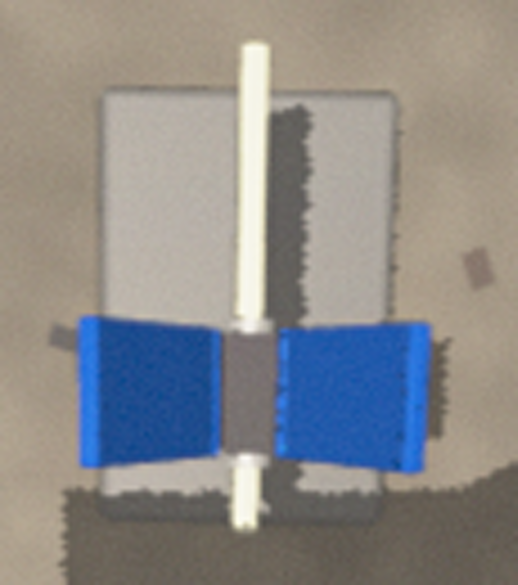

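```bash
python3 - <<'E'
from h import *
np.set_printoptions(precision=4,suppress=True)
P=np.load('pics/P_w1.npy')
o={'tool_pos':np.array([.44034216,-.34520548,.40453409]),'tool_rot':[179.9398,.0123,-53.9467]}
a=ray('wrist',286.7,49.6,.085,o);b=ray('wrist',284.2,157.3,.085,o);print(a,b,np.linalg.norm(a-b),np.degrees(np.arctan2(*(a-b)[1::-1])))
l=ray('wrist',248,126.9,.136,o);r=ray('wrist',324.7,128,.136,o);print(l,r,(l+r)/2,np.linalg.norm(l-r),np.degrees(np.arctan2(*(r-l)[1::-1])))
for v in range(118,138,3): print([P[v,u].round(4) for u in (249,323)])
print((P[122:134,260:272]).reshape(-1,3).mean(0),(P[122:134,300:312]).reshape(-1,3).mean(0))
for v in (60,70,80,90,100):print(P[v,286])
E
```

```text
[ 0.5453 -0.2781  0.085 ] [ 0.4728 -0.3286  0.085 ] 0.08833377126512669 34.87747671867446
[ 0.4786 -0.291   0.136 ] [ 0.5105 -0.3363  0.136 ] [ 0.4946 -0.3137  0.136 ] 0.05541927095841587 -54.796799940796944
[array([ 0.484 , -0.2879,  0.1337]), array([ 0.5155, -0.3312,  0.1338])]
[array([ 0.4824, -0.2892,  0.1352]), array([ 0.5138, -0.3325,  0.1345])]
[array([ 0.4806, -0.2904,  0.1346]), array([ 0.512 , -0.3336,  0.1359])]
[array([ 0.4789, -0.2916,  0.1357]), array([ 0.5105, -0.3351,  0.134 ])]
[array([ 0.4771, -0.2927,  0.1339]), array([ 0.5087, -0.3362,  0.1359])]
[array([ 0.4753, -0.294 ,  0.134 ]), array([ 0.5071, -0.3377,  0.1338])]
[array([ 0.4736, -0.2952,  0.1346]), array([ 0.5054, -0.3389,  0.1348])]
[ 0.4851 -0.301   0.1158] [ 0.5034 -0.3263  0.1151]
[ 0.5387 -0.2822  0.0838]
[ 0.5323 -0.2869  0.0851]
[ 0.5259 -0.2916  0.0853]
[ 0.5195 -0.2963  0.085 ]
[ 0.5131 -0.3011  0.0835]
```

Emit:
carry_out(increments=[[0.014,0.035,0,3,-1],[0.028,0.07,0,6,-1],[0.042,0.105,0,9,-1],[0.056,0.14,0,12,-1],[0.07,0.175,0,14,-1],[0.084,0.21,0,16,-1],[0.098,0.245,0,18,-1],[0.112,0.28,0,19,-1],[0.125,0.3,0,19,-1],[0.13,0.311,0,19,-1],[0.13,0.311,0,19,-1],[0.13,0.311,0,19,-1]])

```text
time_s: 2.6
tool_pos: [0.5705, -0.0359, 0.4045]
tool_rot: [179.9, 0.0, -35.1]
force: [0.2, 0.1, -0.2]
grip_width: 0.0869
```

```bash
python3 - <<'E'
from h import *
o,im,d=cam('wrist','w2'); np.save('pics/P_w2.npy',cloud('wrist',d,o));print(o['time_s'],o['tool_pos'],o['tool_rot'],o['qpos'])
np.save('pics/o_w2.npy',np.r_[o['tool_pos'],o['tool_rot']])
E
```

```text
2.6 [ 0.57051666 -0.03590097  0.40447747] [ 1.79910144e+02  4.08498752e-03 -3.50942651e+01] [ 32.74756514  11.75731626 -36.29403025  93.55345611   7.17847035
  77.08129449 -39.68305308]
```

View pics/w2.png

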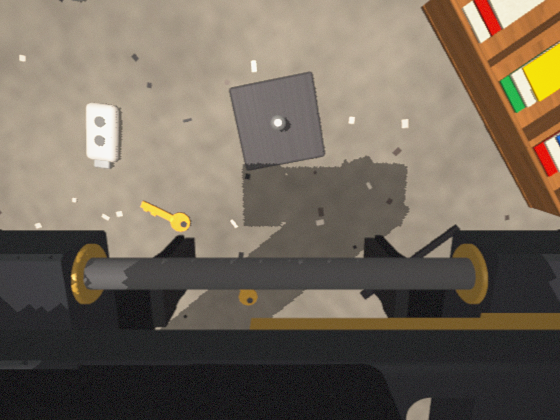

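Emit:
carry_out(increments=[[-0.012,0.035,0,0,-1],[-0.024,0.07,0,0,-1],[-0.038,0.105,0,0,-1],[-0.052,0.14,0,0,-1],[-0.065,0.175,0,0,-1],[-0.076,0.205,0,0,-1],[-0.083,0.225,0,0,-1],[-0.086,0.237,0,0,-1],[-0.086,0.237,0,0,-1],[-0.086,0.237,0,0,-1]])

```text
time_s: 3.65
tool_pos: [0.4856, 0.2015, 0.4047]
tool_rot: [180.0, -0.0, -35.1]
force: [0.4, -0.2, -0.4]
grip_width: 0.0871
```

```bash
python3 - <<'E'
from h import *
o,im,d=cam('wrist','w3'); np.save('pics/P_w3.npy',cloud('wrist',d,o));print(o['time_s'],o['tool_pos'],o['tool_rot'],o['qpos'])
np.save('pics/o_w3.npy',np.r_[o['tool_pos'],o['tool_rot']])
a=cv2.imread('pics/w2.png');b=cv2.imread('pics/w3.png')
c=np.hstack([cv2.resize(x[60:220,200:360],(400,400),interpolation=cv2.INTER_CUBIC) for x in (a,b)])
cv2.imwrite('pics/w23.png',c)
E
```

```text
3.65 [0.48561273 0.20150468 0.40466602] [ 1.79950544e+02 -4.27929748e-02 -3.50781294e+01] [ 18.54150932   6.5225966  -46.75004221  99.35151304   4.94888025
  76.24340122 -64.28262443]
```

View pics/w3.png

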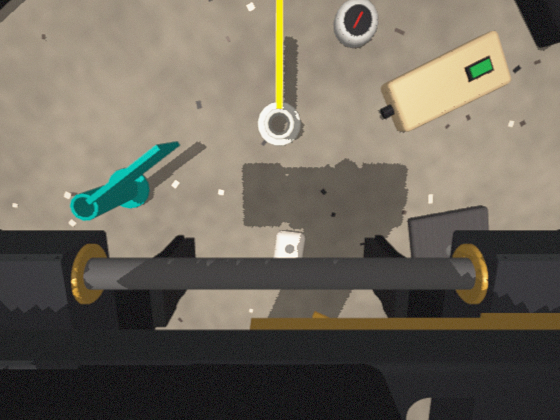

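View pics/w23.png

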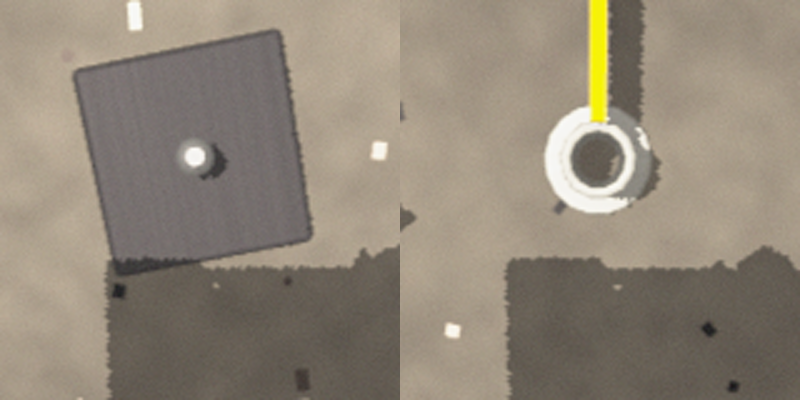

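```bash
python3 - <<'E'
from h import *
np.set_printoptions(precision=4,suppress=True)
def O(n):
    a=np.load('pics/o_%s.npy'%n);return {'tool_pos':a[:3],'tool_rot':a[3:]}
I=cv2.imread('pics/w3.png').astype(int)
y=(I[...,1]-I[...,0]>80)&(I[...,2]>150)
for v in (2,40,80,100):
    u=np.where(y[v,200:330])[0]+200; print(v,u.min(),u.max(),ray('wrist',u.mean(),v,.105,O('w3')))
print('tip',ray('wrist',277.8,122.4,.059,O('w2')))
# base square corners centroid at z .014
c=[((75,72)),(280,30),(312,240),(117,275)]
q=[ray('wrist',x/2.5+200,yy/2.5+60,.014,O('w2')) for x,yy in c];print(np.mean(q,0),[np.linalg.norm(q[i]-q[i-1]) for i in range(4)])
print('sleeve',ray('wrist',278.8,123.2,.095,O('w3')))
print('flange',ray('wrist',(598-400)/2.5+200,159.5/2.5+60,.006,O('w3')))
E
```

```text
2 276 282 [0.5744 0.326  0.105 ]
40 276 282 [0.5594 0.3047 0.105 ]
80 276 282 [0.5428 0.2812 0.105 ]
100 276 282 [0.5342 0.2689 0.105 ]
tip [0.608  0.0181 0.059 ]
[0.6082 0.0175 0.014 ] [np.float64(0.08680594529144185), np.float64(0.08718157224015045), np.float64(0.0879383091925599), np.float64(0.08753215869150173)]
sleeve [0.5238 0.2543 0.095 ]
flange [0.5239 0.2537 0.006 ]
```

Sleeve measured at (0.524, 0.254), post at (0.608, 0.018), card pointing along 55°, and the tool already square to it. Going in.

Emit:
carry_out(increments=[[0.019,0.026,0,0,-1],[0.038,0.053,0,0,-1],[0.038,0.053,-0.03,0,-1],[0.038,0.053,-0.06,0,-1],[0.038,0.053,-0.085,0,-1],[0.038,0.053,-0.11,0,-1],[0.038,0.053,-0.13,0,-1],[0.038,0.053,-0.145,0,-1],[0.038,0.053,-0.155,0,-1],[0.038,0.053,-0.16,0,-1],[0.038,0.053,-0.16,0,-1],[0.038,0.053,-0.16,0,-1]])

```text
time_s: 4.9
tool_pos: [0.5232, 0.2565, 0.2456]
tool_rot: [-179.9, -0.0, -34.9]
force: [-0.6, 0.5, -0.1]
grip_width: 0.0873
```

```bash
python3 - <<'E'
from h import *
o,im,d=cam('wrist','w4'); cam('side','s4');print(o['time_s'],o['tool_pos'],o['tool_rot'],o['force'])
E
```

```text
4.9 [0.5232192  0.25646921 0.24558214] [-1.79939000e+02 -4.79859787e-02 -3.49474767e+01] [-0.61393224  0.50861623 -0.11301651]
```

View pics/w4.png

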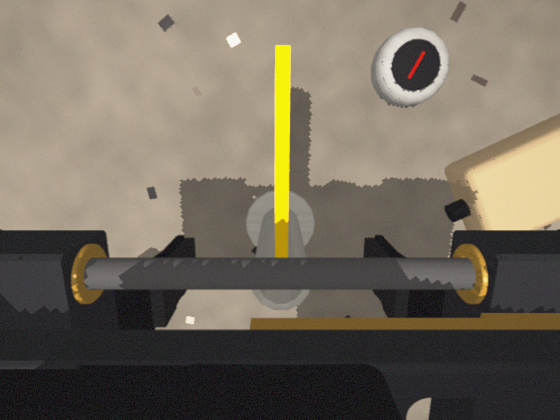

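View pics/s4.png

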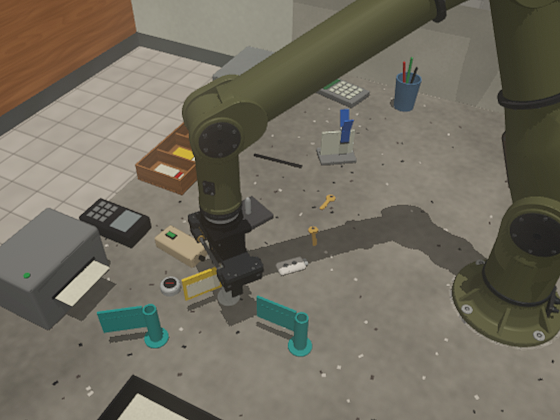

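The card runs up the middle between the fingers (u≈283) and the sleeve is under the grasp point. Closing.

Emit:
carry_out(increments=[[0,0,0,0,0],[0,0,0,0,0.3],[0,0,0,0,0.6],[0,0,0,0,1],[0,0,0,0,1],[0,0,0,0,1],[0,0,0,0,1],[0,0,0,0,1]], grip_force=35)

```text
time_s: 5.8
tool_pos: [0.5228, 0.2563, 0.2448]
tool_rot: [180.0, -0.0, -34.9]
force: [0.0, -0.4, -0.8]
grip_width: 0.031
```

Emit:
carry_out(increments=[[0,0,0.01,0,1],[0,0,0.03,0,1],[0,0,0.05,0,1],[0,0,0.07,0,1],[0,0,0.085,0,1],[0,0,0.09,0,1],[0,0,0.09,0,1]])

```text
time_s: 6.5
tool_pos: [0.5229, 0.2563, 0.3353]
tool_rot: [-180.0, -0.0, -35.0]
force: [-0.5, 0.3, -2.7]
grip_width: 0.0246
```

```bash
python3 - <<'E'
from h import *
o,im,d=cam('wrist','w5');print(o['time_s'],o['tool_pos'],o['tool_rot'],o['force'],o['grip_width'])
o,im,d=cam('side','s5')
cv2.imwrite('pics/s5c.png',cv2.resize(im[180:320,150:300,::-1],None,fx=4,fy=4))
E
```

```text
6.5 [0.522923   0.25633561 0.335332  ] [-1.79963618e+02 -4.79003554e-02 -3.49514490e+01] [-0.51644817  0.34618061 -2.66184732] 0.02457637215508835
```

View pics/w5.png

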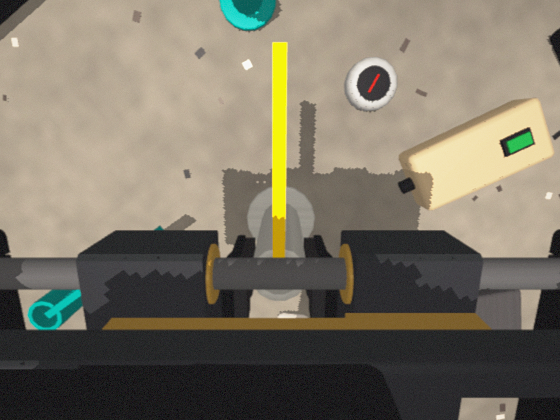

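View pics/s5c.png

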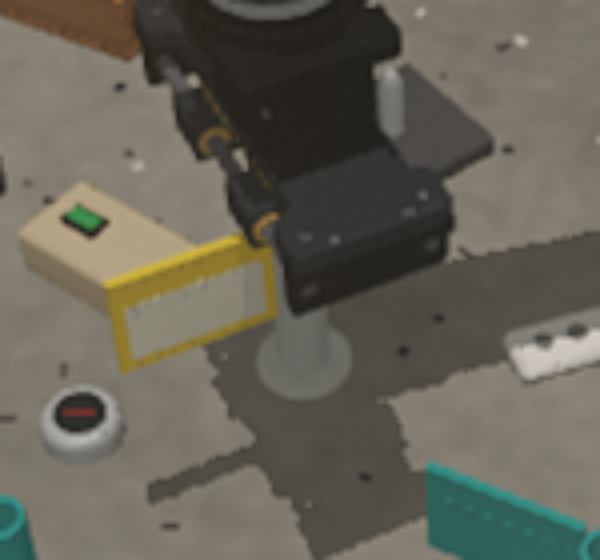

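```bash
python3 - <<'E'
from h import *
np.set_printoptions(precision=4,suppress=True)
for n,tp,tr in [('w4',[0.5232192,0.25646921,0.24558214],[-179.939,-.048,-34.947]),('w5',[0.522923,0.25633561,0.335332],[-179.9636,-.0479,-34.951])]:
    o={'tool_pos':np.array(tp),'tool_rot':tr}
    d=np.load('pics/%s.npy'%n);P=cloud('wrist',d,o)
    I=cv2.imread('pics/%s.png'%n).astype(int);y=(I[...,1]-I[...,0]>120)&(I[...,2]>200); y[:,:240]=0;y[:,320:]=0
    v,u=np.where(y);print(n,v.min(),v.max(),u.min(),u.max())
    for vv in (v.min()+2,(100),150,190):
        uu=u[v==vv];print(vv,uu.min(),uu.max(),P[vv,uu[1]:uu[-1]].mean(0))
    zt=np.median(P[y][:,2]);uu=u[v==v.min()+2];e=ray('wrist',uu.mean(),v.min()-.5,zt,o)
    ax=e[:2]-.092*np.array([np.cos(np.radians(55)),np.sin(np.radians(55))]);print(zt,e,'axis',ax, ax-np.array(tp[:2]))
# foot in w5: flange ellipse
E
```

```text
w4 45 223 275 290
47 276 290 [0.5764 0.3286 0.1047]
100 276 289 [0.5666 0.3149 0.1046]
150 275 289 [0.5568 0.3011 0.1046]
190 275 288 [0.5483 0.2892 0.1043]
0.10444945234866021 [0.5768 0.3293 0.1044] axis [0.5241 0.2539] [ 0.0009 -0.0026]
w5 42 219 272 286
44 273 286 [0.5762 0.3306 0.1898]
100 273 286 [0.5657 0.3156 0.1898]
150 273 285 [0.5554 0.3012 0.1895]
190 273 285 [0.5467 0.2889 0.1899]
0.18961348127993133 [0.5767 0.3313 0.1896] axis [0.5239 0.256 ] [ 0.001  -0.0004]
```

The flag is in the fingers and upright, having slipped about 4 mm, with its foot at z≈0.085. Carrying it to hover over the post.

Emit:
carry_out(increments=[[0.007,-0.02,0,0,1],[0.017,-0.05,0,0,1],[0.028,-0.08,0,0,1],[0.039,-0.11,0,0,1],[0.05,-0.14,0,0,1],[0.06,-0.17,0,0,1],[0.07,-0.198,0,0,1],[0.078,-0.22,0,0,1],[0.083,-0.233,0,0,1],[0.084,-0.238,0,0,1],[0.084,-0.238,0,0,1],[0.084,-0.238,0,0,1],[0.084,-0.238,0,0,1]])

```text
time_s: 7.9
tool_pos: [0.6065, 0.0202, 0.3349]
tool_rot: [-180.0, 0.0, -34.8]
force: [0.1, 0.5, -2.8]
grip_width: 0.025
```

```bash
python3 - <<'E'
from h import *
np.set_printoptions(precision=4,suppress=True)
o,im,d=cam('wrist','w6');print(o['time_s'],o['tool_pos'],o['tool_rot'],o['force'],o['grip_width'])
np.save('pics/o_w6.npy',np.r_[o['tool_pos'],o['tool_rot']])
o2,im2,d=cam('side','s6')
cv2.imwrite('pics/s6c.png',cv2.resize(im2[110:250,170:320,::-1],None,fx=4,fy=4,interpolation=cv2.INTER_CUBIC))
cv2.imwrite('pics/w6c.png',cv2.resize(im[20:340,190:370,::-1],None,fx=2,fy=1.8))
print(P:=0) if 0 else None
K,T=Tcw('side');Ti=np.linalg.inv(T)
for z in (.0,.03,.085):
  p=Ti@[.608,.018,z,1];q=K@p[:3];print(z,q[:2]/q[2], (q[:2]/q[2]-[170,110])*4)
E
```

```text
7.9 [0.6065 0.0202 0.3349] [-179.9713    0.0189  -34.7915] [ 0.142   0.4507 -2.847 ] 0.02495981360276675
0.0 [248.348  215.2399] [313.3921 420.9597]
0.03 [247.9949 206.1688] [311.9796 384.675 ]
0.085 [247.3177 188.7716] [309.2707 315.0864]
```

View pics/s6c.png

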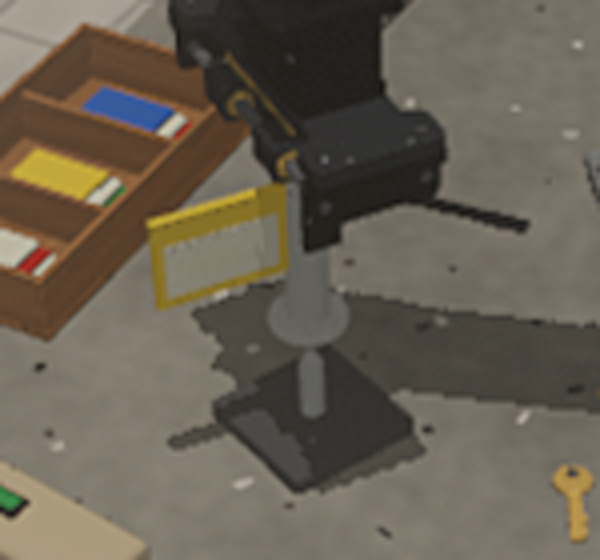

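View pics/w6.png

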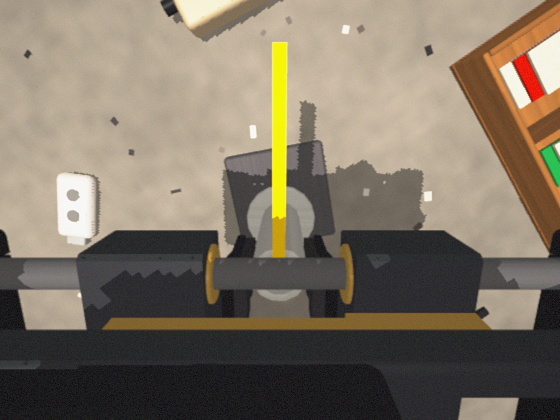

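The sleeve axis lines up with the post in the side view (crop x≈308 against a predicted 309). A 2 mm correction in y, then lowering over the tip.

Emit:
carry_out(increments=[[0.001,-0.002,0,0,1],[0.001,-0.002,-0.005,0,1],[0.001,-0.002,-0.012,0,1],[0.001,-0.002,-0.018,0,1],[0.001,-0.002,-0.023,0,1],[0.001,-0.002,-0.027,0,1],[0.001,-0.002,-0.03,0,1],[0.001,-0.002,-0.033,0,1],[0.001,-0.002,-0.036,0,1],[0.001,-0.002,-0.036,0,1]])

```text
time_s: 9.0
tool_pos: [0.6076, 0.017, 0.2983]
tool_rot: [-180.0, 0.1, -34.9]
force: [-1.0, 2.6, -3.3]
grip_width: 0.0247
```

```bash
python3 - <<'E'
from h import *
np.set_printoptions(precision=4,suppress=True)
o2,im2,d=cam('side','s7');print(o2['time_s'],o2['tool_pos'],o2['force'],o2['wrist_torque'])
cv2.imwrite('pics/s7c.png',cv2.resize(im2[110:250,170:320,::-1],None,fx=4,fy=4,interpolation=cv2.INTER_CUBIC))
E
```

```text
9.0 [0.6076 0.017  0.2983] [-0.9572  2.5532 -3.3254] [ 0.7067  0.2933 -0.0183]
```

View pics/s7c.png

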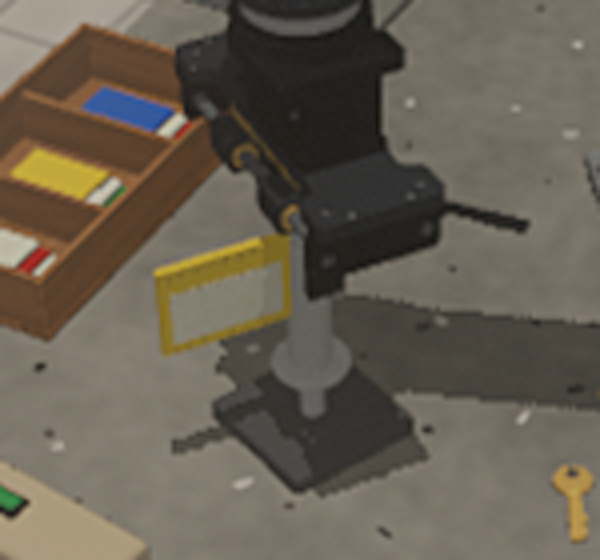

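The sleeve is over the post: its tip is swallowed and there is a small side force of +2.6 N in y. Relieving that by 1 mm and lowering the rest.

Emit:
carry_out(increments=[[0,0.001,0,0,1],[0,0.001,-0.006,0,1],[0,0.001,-0.012,0,1],[0,0.001,-0.018,0,1],[0,0.001,-0.023,0,1],[0,0.001,-0.027,0,1],[0,0.001,-0.03,0,1],[0,0.001,-0.032,0,1],[0,0.001,-0.032,0,1]])

```text
time_s: 9.95
tool_pos: [0.6077, 0.0174, 0.2663]
tool_rot: [180.0, 0.0, -34.9]
force: [-2.7, 2.4, -3.5]
grip_width: 0.0248
```

Emit:
carry_out(increments=[[0,0,-0.002,0,1],[0,0,-0.004,0,1],[0,0,-0.005,0,1],[0,0,-0.005,0,1]])

```text
time_s: 10.35
tool_pos: [0.6081, 0.0175, 0.2641]
tool_rot: [180.0, -0.1, -34.9]
force: [-6.7, 1.5, 11.6]
grip_width: 0.0248
```

Contact at the expected height (TCP z 0.264, home expected at 0.264). Pressing slightly more, then opening and rising.

Emit:
carry_out(increments=[[-0.001,0,-0.002,0,1],[-0.001,0,-0.002,0,1],[-0.001,0,0,0,0.4],[-0.001,0,0,0,0],[-0.001,0,0,0,-0.5],[-0.001,0,0,0,-1],[-0.001,0,0,0,-1],[-0.001,0,0,0,-1],[-0.001,0,0,0,-1]])

```text
time_s: 11.25
tool_pos: [0.6069, 0.0172, 0.2616]
tool_rot: [180.0, -0.0, -34.9]
force: [0.0, 0.4, 0.5]
grip_width: 0.066
```

Emit:
carry_out(increments=[[0,0,0.01,0,-1],[0,0,0.03,0,-1],[0,0,0.06,0,-1],[0,0,0.09,0,-1],[0,0,0.12,0,-1],[0,0,0.14,0,-1],[0,0,0.14,0,-1]])

```text
time_s: 11.95
tool_pos: [0.6076, 0.018, 0.4061]
tool_rot: [-179.8, -0.3, -34.9]
force: [0.8, -0.4, 0.8]
grip_width: 0.0869
```

```bash
python3 - <<'E'
from h import *
np.set_printoptions(precision=4,suppress=True)
o,im,d=cam('wrist','w8');print(o['time_s'],o['tool_pos'],o['tool_rot'],o['force'],o['grip_width'])
np.save('pics/o_w8.npy',np.r_[o['tool_pos'],o['tool_rot']])
o2,im2,d=cam('side','s8')
cv2.imwrite('pics/s8c.png',cv2.resize(im2[110:250,170:320,::-1],None,fx=4,fy=4,interpolation=cv2.INTER_CUBIC))
E
```

```text
11.95 [0.6076 0.018  0.4061] [-179.7846   -0.3413  -34.9279] [ 0.7826 -0.39    0.7721] 0.08691154812328841
```

View pics/w8.png

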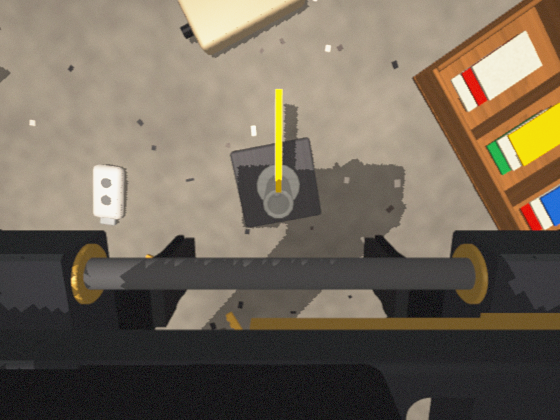

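View pics/s8c.png

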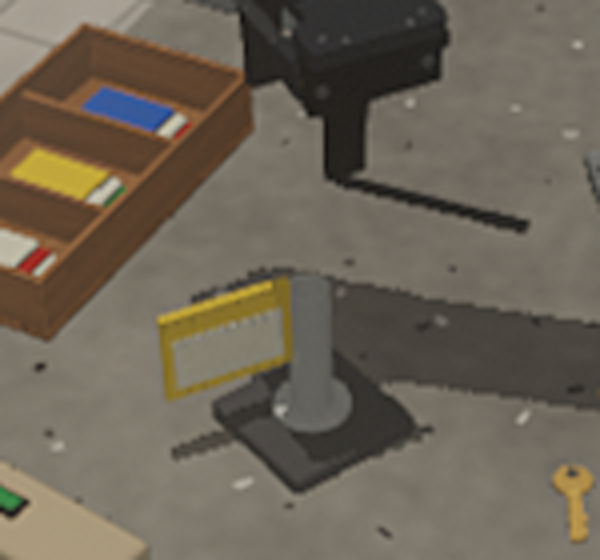

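```bash
cat > card.py <<'E'
from h import *
np.set_printoptions(precision=4,suppress=True)
def card(n,zt=.119):
    a=np.load('pics/o_%s.npy'%n);o={'tool_pos':a[:3],'tool_rot':a[3:]}
    P=cloud('wrist',np.load('pics/%s.npy'%n),o)
    I=cv2.imread('pics/%s.png'%n).astype(int);y=(I[...,1]-I[...,0]>120)&(I[...,2]>200)
    k,lab,st,c=cv2.connectedComponentsWithStats(y.astype(np.uint8)); 
    i=1+max(range(k-1),key=lambda j:st[j+1,3]*(200<c[j+1,0]<360)); y=lab==i
    v,u=np.where(y);print(st[i],'depth z',np.percentile(P[y][:,2],[10,50,90]))
    q=np.array([ray('wrist',x,w,zt,o)[:2] for x,w in zip(u,v)]);m=q.mean(0)
    w,V=np.linalg.eigh(np.cov((q-m).T));dr=V[:,1];print('dir',np.degrees(np.arctan2(dr[1],dr[0])),'ends',m+dr*((q-m)@dr).min(),m+dr*((q-m)@dr).max())
E
python3 -c "
from card import *
card('w8')"
```

```text
[275  89   7  93 553] depth z [0.1176 0.1184 0.1193]
dir 54.890966538698684 ends [0.6214 0.0342] [0.6618 0.0918]
```

The flag is home: card top at z≈0.118 (0.119 expected), axis about (0.609, 0.017), card middle about (0.639, 0.059). Now the clip.

Emit:
carry_out(increments=[[-0.007,-0.02,0,-2,-1],[-0.017,-0.05,0,-5,-1],[-0.029,-0.085,0,-8,-1],[-0.041,-0.12,0,-11,-1],[-0.053,-0.155,0,-13,-1],[-0.065,-0.19,0,-15,-1],[-0.077,-0.225,0,-17,-1],[-0.089,-0.26,0,-19,-1],[-0.1,-0.29,0,-20,-1],[-0.108,-0.315,0,-20,-1],[-0.113,-0.331,0,-20,-1],[-0.113,-0.331,0,-20,-1],[-0.113,-0.331,0,-20,-1]])

```text
time_s: 13.35
tool_pos: [0.4943, -0.3125, 0.4011]
tool_rot: [-180.0, 0.1, -54.9]
force: [0.3, 1.7, -0.1]
grip_width: 0.0872
```

```bash
python3 - <<'E'
from h import *
o,im,d=cam('wrist','w9');print(o['time_s'],o['tool_pos'],o['tool_rot'],o['force'])
np.save('pics/o_w9.npy',np.r_[o['tool_pos'],o['tool_rot']])
E
```

```text
13.35 [ 0.49425677 -0.3125413   0.40106956] [-1.79961221e+02  1.02900741e-01 -5.48849280e+01] [ 0.29482163  1.69782193 -0.13187643]
```

View pics/w9.png

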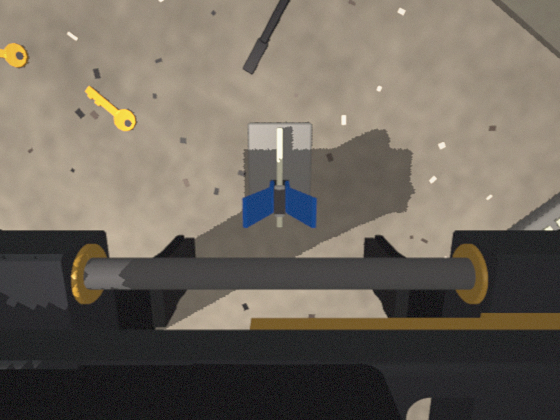

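The clip is centred between the fingers: levers at u = 242 and 317, middle 279.5, matching where the gripped card sat. Descending.

Emit:
carry_out(increments=[[0,0,-0.02,0,-1],[0,0,-0.045,0,-1],[0,0,-0.065,0,-1],[0,0,-0.082,0,-1],[0,0,-0.095,0,-1],[0,0,-0.103,0,-1],[0,0,-0.107,0,-1],[0,0,-0.107,0,-1],[0,0,-0.107,0,-1]])

```text
time_s: 14.3
tool_pos: [0.4942, -0.3138, 0.2955]
tool_rot: [-180.0, -0.1, -54.9]
force: [-0.2, -0.3, -0.4]
grip_width: 0.0873
```

```bash
python3 - <<'E'
from h import *
o,im,d=cam('wrist','w10');print(o['time_s'],o['tool_pos'],o['tool_rot'],o['force'])
o2,im2,d=cam('side','s10')
cv2.imwrite('pics/s10c.png',np.hstack([cv2.resize(im2[70:180,290:400,::-1],(400,400),interpolation=cv2.INTER_CUBIC),cv2.resize(im[100:340,160:400,::-1],(400,400))]))
E
```

```text
14.3 [ 0.49418512 -0.31375014  0.29554861] [-1.79975659e+02 -7.16983472e-02 -5.49378389e+01] [-0.22045349 -0.26261198 -0.4237784 ]
```

View pics/s10c.png

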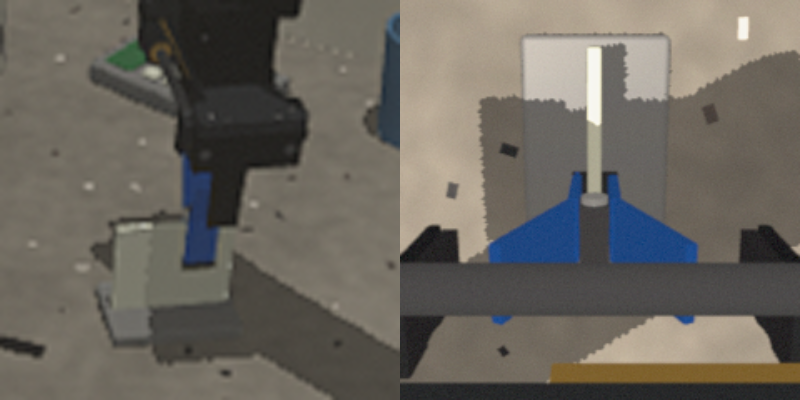

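Fingers straddle both levers symmetrically. Going 3 mm lower and squeezing at 25 N.

Emit:
carry_out(increments=[[0,0,-0.003,0,-0.4],[0,0,-0.003,0,0],[0,0,-0.003,0,0.3],[0,0,-0.003,0,0.5],[0,0,-0.003,0,0.8],[0,0,-0.003,0,1],[0,0,-0.003,0,1],[0,0,-0.003,0,1],[0,0,-0.003,0,1],[0,0,-0.003,0,1],[0,0,-0.003,0,1],[0,0,-0.003,0,1]], grip_force=25)

```text
time_s: 15.6
tool_pos: [0.4941, -0.3134, 0.2936]
tool_rot: [-180.0, -0.0, -54.9]
force: [-2.6, 1.0, 9.9]
grip_width: 0.0194
```

```bash
python3 - <<'E'
from h import *
o,im,d=cam('wrist','w11');print(o['time_s'],o['tool_pos'],o['tool_rot'],o['force'],o['grip_width'])
o2,im2,d=cam('side','s11')
cv2.imwrite('pics/s11c.png',np.hstack([cv2.resize(im2[70:180,290:400,::-1],(400,400),interpolation=cv2.INTER_CUBIC),cv2.resize(im[100:340,160:400,::-1],(400,400))]))
E
```

```text
15.6 [ 0.49412696 -0.31340404  0.29356191] [-1.79997246e+02 -4.05974353e-02 -5.49322595e+01] [-2.5836734   1.04317475  9.9225014 ] 0.019407512911832864
```

View pics/s11c.png

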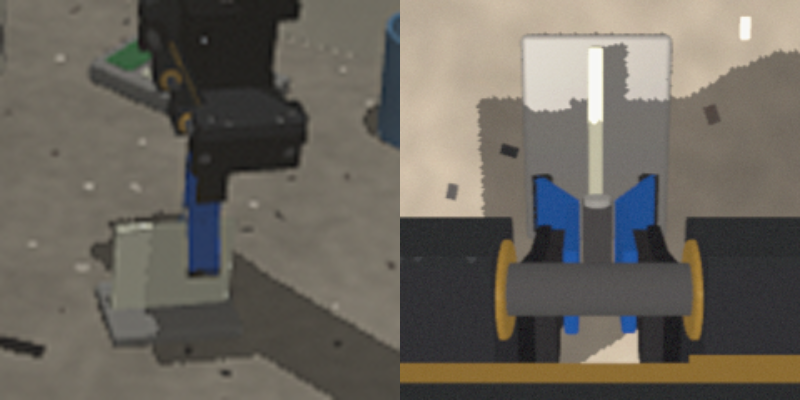

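Opening is 19.4 mm, so both halves are at the stop, and the jaws are spread either side of the panel. Lifting straight up.

Emit:
carry_out(increments=[[0,0,0.003,0,1],[0,0,0.01,0,1],[0,0,0.02,0,1],[0,0,0.035,0,1],[0,0,0.05,0,1],[0,0,0.07,0,1],[0,0,0.09,0,1],[0,0,0.105,0,1],[0,0,0.115,0,1],[0,0,0.12,0,1],[0,0,0.12,0,1],[0,0,0.12,0,1]])

```text
time_s: 16.9
tool_pos: [0.4936, -0.3137, 0.411]
tool_rot: [180.0, 0.1, -54.9]
force: [-0.9, 0.1, -0.7]
grip_width: 0.0192
```

```bash
python3 - <<'E'
from h import *
o,im,d=cam('wrist','w12');print(o['time_s'],o['tool_pos'],o['tool_rot'],o['force'],o['grip_width'])
np.save('pics/o_w12.npy',np.r_[o['tool_pos'],o['tool_rot']])
o2,im2,d=cam('side','s12')
cv2.imwrite('pics/s12c.png',np.hstack([cv2.resize(im2[50:160,290:400,::-1],(400,400),interpolation=cv2.INTER_CUBIC),cv2.resize(im[100:340,160:400,::-1],(400,400))]))
E
```

```text
16.9 [ 0.49363673 -0.31365354  0.41095006] [ 1.79969347e+02  7.38496569e-02 -5.49425226e+01] [-0.87926306  0.07618323 -0.7321642 ] 0.01920732162904236
```

View pics/s12c.png

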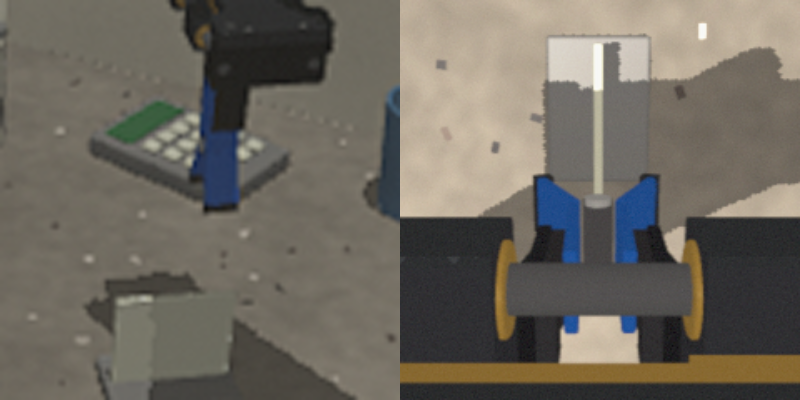

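Clip is off the panel, wide open, firmly held, pivots at about z 0.208. Carrying it to hover above the card middle.

Emit:
carry_out(increments=[[0.006,0.015,0,1,1],[0.016,0.04,0,3,1],[0.027,0.07,0,5,1],[0.039,0.1,0,7,1],[0.05,0.13,0,9,1],[0.062,0.16,0,11,1],[0.073,0.19,0,13,1],[0.085,0.22,0,15,1],[0.096,0.25,0,17,1],[0.108,0.28,0,18,1],[0.12,0.31,0,19,1],[0.13,0.337,0,20,1],[0.138,0.357,0,20,1],[0.143,0.369,0,20,1],[0.144,0.373,0,20,1],[0.144,0.373,0,20,1],[0.144,0.373,0,20,1]])

```text
time_s: 18.7
tool_pos: [0.6377, 0.0583, 0.4117]
tool_rot: [179.9, -0.0, -35.0]
force: [-0.6, -0.2, -1.0]
grip_width: 0.0192
```

```bash
python3 - <<'E'
from card import *
o,im,d=cam('wrist','w13');print(o['time_s'],o['tool_pos'],o['tool_rot'],o['force'],o['grip_width'])
np.save('pics/o_w13.npy',np.r_[o['tool_pos'],o['tool_rot']])
o2,im2,d=cam('side','s13')
cv2.imwrite('pics/s13c.png',np.hstack([cv2.resize(im2[110:220,180:290,::-1],(400,400),interpolation=cv2.INTER_CUBIC),cv2.resize(im[100:340,160:400,::-1],(400,400))]))
E
```

```text
18.7 [0.6377 0.0583 0.4117] [179.94    -0.0239 -35.0146] [-0.61   -0.2499 -0.9784] 0.019242630343215678
```

View pics/s13c.png

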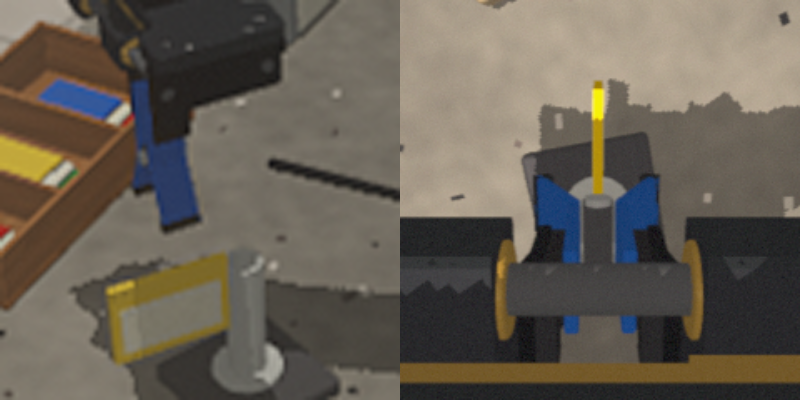

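View pics/w13.png

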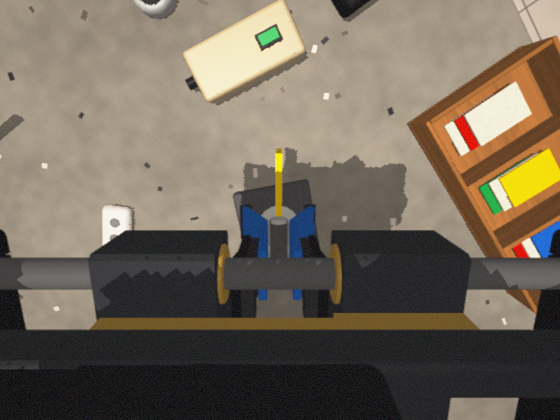

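```bash
python3 - <<'E'
from card import *
a=np.load('pics/o_w13.npy');o={'tool_pos':a[:3],'tool_rot':a[3:]}
e=ray('wrist',279,148.5,.119,o);c=e[:2]-.040*np.array([.575,.818]);print(e,c,c-a[:2])
d=np.load('pics/w13.npy');P=cloud('wrist',d,o)
I=cv2.imread('pics/w13.png').astype(int);b=(I[...,0]-I[...,2]>60);b[:200]=0;b[305:]=0;b[:,:235]=0;b[:,325:]=0
q=P[b];R=np.array([[np.cos(np.radians(-35)),np.sin(np.radians(-35))],[np.sin(np.radians(-35)),-np.cos(np.radians(-35))]])
t=(q[:,:2]-a[:2])@R.T
for s in (-1,1):
    m=t[:,0]*s>0; print(s,'x',np.percentile(t[m,0],[2,50,98]),'y',np.percentile(t[m,1],[2,50,98]),'z',np.percentile(q[m,2],[1,5,50,99]))
# lower front corners: jaw tip rows
v,u=np.where(b);
for uu in (247,250,255,262,296,303,308,312):
    vv=v[u==uu]; print(uu,vv.min(),P[vv.min()+1,uu],P[vv.min()+4,uu], ((P[vv.min()+1,uu,:2]-a[:2])@R.T))
K,T=Tcw('side');Ti=np.linalg.inv(T)
for dz in (.2436,.2026,.155):
  for s in (-.0195,0,.0195):
    p=Ti@[*(a[:2]+s*R[0]),a[2]-dz,1];g=K@p[:3];print(dz,s,(g[:2]/g[2]-[180,110])*400/110)
E
```

```text
[0.6645 0.0949 0.119 ] [0.6415 0.0621] [0.0037 0.0039]
-1 x [-0.0233 -0.011  -0.0048] y [-0.0121 -0.0089  0.0102] z [0.176  0.1782 0.2034 0.2574]
1 x [0.0067 0.0106 0.0239] y [-0.0121 -0.0088  0.0104] z [0.1738 0.1776 0.2087 0.2576]
247 207 [0.6279 0.0791 0.1804] [0.6278 0.0782 0.1853] [-0.02   -0.0114]
250 209 [0.63   0.0778 0.1864] [0.6296 0.0768 0.1896] [-0.0175 -0.0116]
255 212 [0.6331 0.0758 0.1941] [0.6329 0.075  0.1983] [-0.0138 -0.0117]
262 217 [0.637  0.073  0.2052] [0.6371 0.0727 0.2106] [-0.009  -0.0117]
296 215 [0.6533 0.0616 0.201 ] [0.653  0.0616 0.2066] [ 0.0109 -0.0117]
303 210 [0.6573 0.0586 0.1885] [0.6568 0.0584 0.194 ] [ 0.0159 -0.0115]
308 207 [0.6604 0.0563 0.1807] [0.6597 0.0559 0.1854] [ 0.0197 -0.0115]
312 207 [0.6624 0.054  0.1775] [0.6612 0.0523 0.1777] [ 0.0226 -0.0107]
0.2436 -0.0195 [178.7352 223.4356]
0.2436 0 [165.387  205.5668]
0.2436 0.0195 [152.3181 188.0719]
0.2026 -0.0195 [175.0416 168.4986]
0.2026 0 [161.4106 150.7926]
0.2026 0.0195 [148.0717 133.466 ]
0.155 -0.0195 [170.5202 101.2499]
0.155 0 [156.5458  83.7817]
0.155 0.0195 [142.8794  66.6986]
```

The clip's near tip shows in the side view at (181,224), where I predicted (179,223), so height is confirmed. The card is centred to within 1 mm between the jaws. Lowering 69 mm, with 2 mm along the card.

Emit:
carry_out(increments=[[0.001,0.002,-0.005,0,1],[0.001,0.002,-0.015,0,1],[0.001,0.002,-0.026,0,1],[0.001,0.002,-0.036,0,1],[0.001,0.002,-0.045,0,1],[0.001,0.002,-0.053,0,1],[0.001,0.002,-0.06,0,1],[0.001,0.002,-0.065,0,1],[0.001,0.002,-0.068,0,1],[0.001,0.002,-0.069,0,1],[0.001,0.002,-0.069,0,1],[0.001,0.002,-0.069,0,1],[0.001,0.002,-0.069,0,1]])

```text
time_s: 20.1
tool_pos: [0.6389, 0.0614, 0.3432]
tool_rot: [-180.0, -0.0, -34.9]
force: [0.4, -0.0, -0.4]
grip_width: 0.0195
```

```bash
python3 - <<'E'
from card import *
o,im,d=cam('wrist','w14');print(o['time_s'],o['tool_pos'],o['tool_rot'],o['force'],o['grip_width'],o['joint_velocities'])
np.save('pics/o_w14.npy',np.r_[o['tool_pos'],o['tool_rot']])
o2,im2,d=cam('side','s14')
cv2.imwrite('pics/s14c.png',np.hstack([cv2.resize(im2[110:220,180:290,::-1],(400,400),interpolation=cv2.INTER_CUBIC),cv2.resize(im[100:340,160:400,::-1],(400,400))]))
E
```

```text
20.1 [0.6389 0.0614 0.3432] [-179.9778   -0.0371  -34.9427] [ 0.3741 -0.0422 -0.3544] 0.019483512402496905 [-0.0303  0.1006 -0.0494  0.0453 -0.0707 -0.1184 -0.0075]
```

View pics/s14c.png

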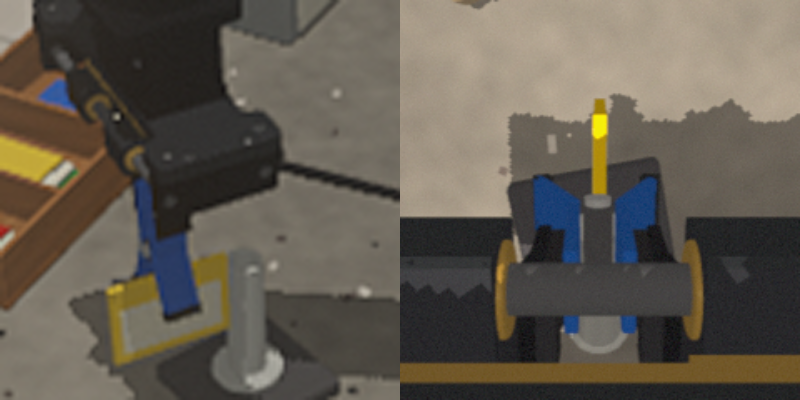

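```bash
python3 - <<'E'
from card import *
a=np.load('pics/o_w14.npy');o={'tool_pos':a[:3],'tool_rot':a[3:]}
e=ray('wrist',279.3,158.5,.119,o);c=e[:2]-.040*np.array([.575,.818]);d=c-a[:2]
print('along',d@[.575,.818],'across',d@[.819,-.574],'tipz',a[2]-.2436-.119)
print(env.sign_off())
E
```

```text
along 0.004491101932663572 across 0.0009721809841119375 tipz -0.019405860830689375
the job is handed in; nothing more can be done
None
```

I seated the yellow flag on the dark stand's post and let go of it. I then took the blue clip off the white panel and handed in with it held open over the card's top edge. `sign_off()` gives no verdict, so whether it passed isn't confirmed.

| Last check | Reading |
|---|---|
| Sleeve home (measured after release, before fetching the clip) | card top at z ≈ 0.118 m, 0.119 expected |
| Grip opening on the levers | 19.5 mm, so both halves should be at their stop (20 mm nominal) |
| Jaw tips below the card's top edge | about 19 mm, assuming the clip has not slipped in the fingers |
| Clip centring across the card | about 1 mm off, with tips roughly ±19 mm |
| Clip position along the card | within about 5 mm of the middle |
| Force on the tool | under 1 N, with no contact with the flag visible |

- **Disagreement:** two wrist views put the card's middle about 4 mm apart along its length. That is well inside the 30 mm allowed, so I split the difference.
- **Slip:** the flag slid about 4 mm in the fingers when first lifted. This made no difference once it was pressed home.
- **Other items:** I saw nothing else on the counter shift in the pictures, but I did not measure it.

The job took 20 s of the 69 s allowed.

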